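# Press down the seal buttons of three preserve jars in order

## Task

Seal-check the three preserve jars that have a raised rubber-capped button in the lid: with a fingertip, lightly press each button fully down, going from the shortest jar to the middle one to the tallest. Leave the jars standing where they are, without lifting or pushing them about, and do not disturb the flat-lidded jar, the bottle or the stack of spare lids.

Things in the scene. Friction and masses are not known exactly. Their poses are not given: they have to be found in the camera images.
- short_jar: the short jar: a loose, full round glass jar of amber preserve with paper label and white flat-topped lid, 84 mm in diameter, lid top 70 mm above the table, 0.3 to 0.65 kg; origin at the centre of its underside, z up. A round seal button with a black rubber cap stands in the middle of its lid.
- short_button_top (a point): centre of the top face of the soft black rubber cap on the short jar's seal button, a disc 28 mm in diameter standing 12 mm proud of the lid (82 mm above the table) when up, 7 mm proud once pressed down and let go; the point moves with the cap. z up.
- short_button (a joint): how far the short jar's seal button is pressed in, in m: 0 up, as it starts, 0.005 fully down against its stop. It slides down under about 3 to 4 N and stays where it is left. Its rubber cap gives elastically besides, about 1 mm per 3 N and 5 mm at most: a fingertip meets the stop some 6.3 mm below the cap's starting height, and 8 mm below it the force is about 9 N.
- middle_jar: the middle jar: a loose, full round glass jar of amber preserve with paper label and white flat-topped lid, 72 mm in diameter, lid top 100 mm above the table, 0.3 to 0.65 kg; origin at the centre of its underside, z up. A round seal button with a black rubber cap stands in the middle of its lid.
- middle_button_top (a point): centre of the top face of the soft black rubber cap on the middle jar's seal button, a disc 28 mm in diameter standing 12 mm proud of the lid (112 mm above the table) when up, 7 mm proud once pressed down and let go; the point moves with the cap. z up.
- middle_button (a joint): how far the middle jar's seal button is pressed in, in m: 0 up, as it starts, 0.005 fully down against its stop. It slides down under about 3 to 4 N and stays where it is left. Its rubber cap gives elastically besides, about 1 mm per 3 N and 5 mm at most: a fingertip meets the stop some 6.3 mm below the cap's starting height, and 8 mm below it the force is about 9 N.
- tall_jar: the tall jar: a loose, full round glass jar of amber preserve with paper label and white flat-topped lid, 64 mm in diameter, lid top 130 mm above the table, 0.3 to 0.65 kg; origin at the centre of its underside, z up. A round seal button with a black rubber cap stands in the middle of its lid.
- tall_button_top (a point): centre of the top face of the soft black rubber cap on the tall jar's seal button, a disc 28 mm in diameter standing 12 mm proud of the lid (142 mm above the table) when up, 7 mm proud once pressed down and let go; the point moves with the cap. z up.
- tall_button (a joint): how far the tall jar's seal button is pressed in, in m: 0 up, as it starts, 0.005 fully down against its stop. It slides down under about 3 to 4 N and stays where it is left. Its rubber cap gives elastically besides, about 1 mm per 3 N and 5 mm at most: a fingertip meets the stop some 6.3 mm below the cap's starting height, and 8 mm below it the force is about 9 N.
- flat_jar: bystander: a loose amber jar like the others but with a plain flat white lid without a button, 72 mm in diameter, 85 mm tall; origin at the centre of its underside
- bottle: bystander: a loose green glass bottle with black cap, 60 mm in diameter, 170 mm tall; origin at the centre of its underside
- lid_stack: bystander: a loose stack of three spare white lids (one piece), 70 mm in diameter, 36 mm high; origin at the centre of its underside
There are look-alikes about, which are no part of the job. Leave any red look-alike of the tall_jar alone.

How it is judged:
By the outcome, as a careful person would: the job done as asked, in the order asked, and still so for the second after the job is handed in, with the robot touching nothing.
It also fails if it takes over 50 s, if anything falls off the work surface, if the arm or the gripper's body presses on something with over 40 N, if the wrist force passes 120 N, or if a joint passes its speed limit or range.

## Robot

A 7-joint arm with a two-finger parallel gripper is mounted at the origin on the work surface. World frame = base frame: x ahead of the robot, y to its left, z up, the work surface at z = 0. Lengths are in m, angles in rad, forces in N, time in s.
With the tool pointing down it reaches from about 0.4 to 0.85 m from the base axis. Payload 6.9 kg.
Tool frame: the origin (TCP) lies midway between the tips of the shut fingers; the grasp point (between the pads) lies 19 mm behind it; z points along the fingers, y is the line along which they close (so a half turn about z gives the same grasp; the last joint's range is limited). The gripper opens to 85 mm and grips with 20 to 120 N. Pads are 22 mm wide; open, the fingers measure 114 mm over their backs; the gripper's body (76 mm by 85 mm) begins 54 mm behind the grasp point. The pads swing forward as they close: fully open they stand 13 mm farther back than shut.
Start: joints at [-1.177, 0.507, -0.238, 1.5, 0.126, 1.149, -0.155], TCP at [0.178, 0.599, 0.202] pointing down, gripper open.
Joint ranges: [-3.08, 3.08], [-0.24, 2.05], [-1.43, 1.35], [0, 2.5], [-1.52, 4.66], [0.17, 1.96], [-2.89, 2.89]. Speed limits (rad/s): [2.39, 2.39, 3.14, 3.14, 3.14, 3.14, 3.14].

## Interface

Orientations are given as a unit quaternion [x, y, z, w].
In Python, from bench import manip, vision, finish_job gives the robot as it stands. The module is installed in compiled form; this text tells all that it offers.
- The arm moves only by the tool drive_tool, never from a script. Its argument "deltas" is a list that holds one entry, the list of rows, each a list of 6 numbers: the shift along the tool's x, y, z in units of 0.8 m (1.0 is 0.8 m), then the turn, a rotation vector about the tool's x, y, z in units of 90 degrees (1.0 is 90 degrees). In form: [[[x, y, z, wx, wy, wz], ...]]. A call has 1 to 12 rows; each row is the pose to reach, as a shift and turn from the pose commanded when the call began, along the tool's axes at that moment; what a row does not reach only later rows make up. A row lasts 1/8 s, in which the tool goes at most 62.5 mm and 10.7 degrees, less where a joint would pass 70% of its speed; a pose out of reach is approached as far as the arm can. A call with a number of a shift or a turn outside -1 to 1 is refused whole. A call with a gripper value outside its range is refused whole. "claw" is the finger opening in mm, from 0 to 85.4, set as the call begins (left out, the last holds). The fingers move at their own pace and stop on an object; "grip_force" is the grip in N (left out, the last holds). Time passes only in rows, so rows that repeat a pose let the fingers close. It gives the time, the measured TCP pose, the force, the opening and the grip force at its end, in the units of the state.
- manip.read_state(): the state, without advancing time (a new reading comes with each control period).
- vision.read_camera(name): name is "side" or "top"; returns a dict with "img" (480x640x3 uint8, red, green, blue), "z_map" (480x640 float32, m along the optical axis (not along the pixel's ray), 0 where there is no reading), "fx", "fy", "cx", "cy" (pixels), "origin" and "orientation" of the camera in the world. Camera axes: x right, y up, looking along -z (the intrinsics and any distortion apply to the point x, -y, -z); pixel columns grow to the right and rows downward; lengths in m; the calibration is good to about 2 mm. A picture is of the moment at which its call begins.
- finish_job(): hands the job in; it is judged then, once.
The state is a dict: "clock": time; "joint_positions": joint angles; "dq": joint speeds; "tau": joint torques, N m; "tcp_pos": TCP position; "ee_rot": TCP orientation; "wrist_force": force on the tool from outside, world axes, zero at the start; "moment": the same for the moment, N m; "gripper_width": finger opening in m; "gripper_force": force on a finger pad.
Only numpy, scipy, OpenCV 4.12 (cv2) and the standard library are available. Lean on these libraries where they do the work, as an engineer would, in place of code of your own. Each camera call takes 0.05 s, during which the arm holds its last target. There are 200 camera calls.

## Working session

There is one attempt and no reset: what is moved stays moved. The work goes in short steps, Python scripts to look and compute and a tool call to move; the robot and the scene stay as the last step left them, time stands still between calls to the robot, and variables do not carry over. Pictures are saved under pics/ and viewed, at most 10 in all, crops included, and the job is handed in when it is done.

Besides the shell and the picture viewer there is one more tool, called as name(argument=value, ...) on one line, values as JSON. drive_tool: Moves the arm, as the interface text tells. Shifts and turns lie within -1 to 1; 1 stands for 0.8 m of shift or 90 degrees of turn. Its arguments: {"type":"object","properties":{"deltas":{"type":"array","items":{"type":"array","items":{"type":"array","items":{"type":"number"}}}},"claw":{"type":"number"},"grip_force":{"type":"number"}},"required":["deltas"]}

```bash
mkdir -p pics
cat > h.py <<'E'
import numpy as np, cv2
from scipy.spatial.transform import Rotation as R
from bench import manip, vision
def cam(n):
    c=vision.read_camera(n); return c
def pts(c):
    z=c["z_map"]; v,u=np.mgrid[:480,:640]
    p=np.stack([(u-c["cx"])/c["fx"]*z,-(v-c["cy"])/c["fy"]*z,-z],-1)
    return p@R.from_quat(c["orientation"]).as_matrix().T+np.array(c["origin"])
def ray(c,u,v,h):
    d=R.from_quat(c["orientation"]).apply([(u-c["cx"])/c["fx"],-(v-c["cy"])/c["fy"],-1])
    o=np.array(c["origin"]); return o+d*(h-o[2])/d[2]
def save(c,f): cv2.imwrite(f,c["img"][:,:,::-1])
E
python3 - <<'E'
from h import *
import pickle
for n in("top","side"):
    c=cam(n); save(c,f"pics/{n}0.png"); pickle.dump(c,open(n+".pkl","wb"))
    print(n,c["origin"],c["orientation"],c["fx"],c["cx"],c["cy"],[k for k in c])
s=manip.read_state(); print(s["clock"],s["tcp_pos"],s["ee_rot"],s["wrist_force"])
E
```

```text
top [0.36784627 0.02083378 1.10614578] [-0.06873801  0.07310539  0.72144471 -0.68516291] 455.2358449325313 311.5862993814107 238.77832766136441 ['img', 'z_map', 'fx', 'fy', 'cx', 'cy', 'origin', 'orientation']
side [0.46397761 0.64728566 0.72984381] [-0.03728107  0.39508713  0.91351809 -0.08944817] 453.06830666787573 319.27402886107717 237.2705940119208 ['img', 'z_map', 'fx', 'fy', 'cx', 'cy', 'origin', 'orientation']
0.1 [0.17792819 0.59862195 0.20083612] [ 1.43912229e-01  9.89590146e-01 -7.76953999e-04 -1.02764984e-04] [-0.77184612 -0.31154982 -0.78708907]
```

View pics/top0.png

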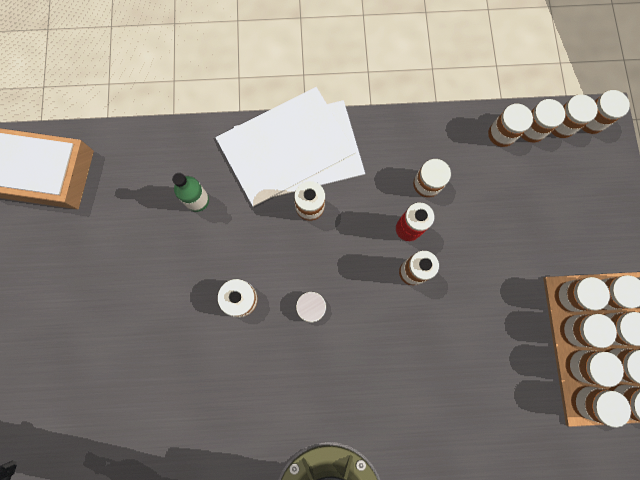

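View pics/side0.png

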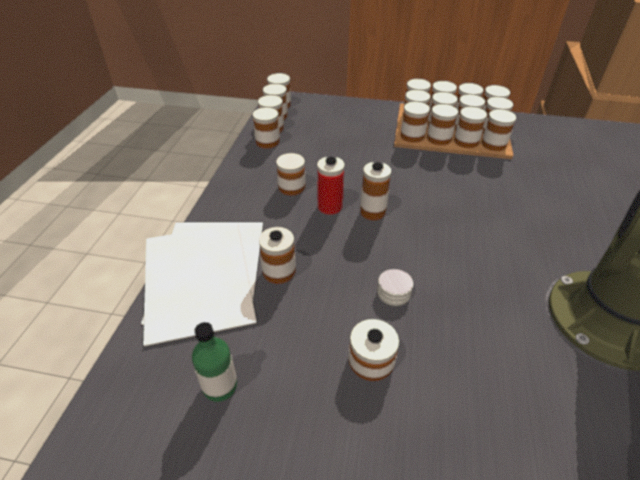

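Top view: three button jars, short (235,297), middle (310,195) by the paper, and amber tall (426,265). The red look-alike is at (421,215), the flat jar at (433,175), the lid stack at (311,307) and the bottle at (188,190). The side view shows the same buttons at (375,336), (276,236) and (377,167), with the red one at (331,161). Candidates for the tall jar are top (426,265), amber, and (421,215), red. The amber one fits, and I'll confirm it in a crop.

Run:
```python
from h import *
import pickle
C={n:pickle.load(open(n+".pkl","rb")) for n in("top","side")}
G={"short":((235,297),(375,336)),"mid":((310,195),(276,236)),"tall":((426,265),(377,167)),"red":((421,215),(331,161))}
for k,g in G.items():
    rays=[]
    for (n,c),(u,v) in zip(C.items(),g):
        m=(c["img"].max(2)<60).astype(np.uint8)
        w=np.zeros_like(m); cv2.circle(w,(u,v),13,1,-1); m&=w
        nl,lab,st,cen=cv2.connectedComponentsWithStats(m)
        i=min(range(1,nl),key=lambda i:np.hypot(*(cen[i]-[u,v]))-st[i,4]*.02)
        P=pts(c)[lab==i]; P=P[np.isfinite(P).all(1)]
        zt=np.percentile(P[:,2],85); Q=P[P[:,2]>zt-.004]
        print(k,n,"n",st[i,4],"cen",cen[i].round(1),"box",st[i,:4],"ztop",zt.round(4),"c",Q.mean(0).round(4),"mid",((Q.min(0)+Q.max(0))/2).round(4), np.ptp(Q,0).round(3))
        d=ray(c,*cen[i],0)-c["origin"]; d/=np.linalg.norm(d); rays.append((np.array(c["origin"]),d))
    A=sum(np.eye(3)-np.outer(d,d) for o,d in rays); b=sum((np.eye(3)-np.outer(d,d))@o for o,d in rays)
    X=np.linalg.solve(A,b); print("   tri",X.round(4),[np.linalg.norm(np.cross(X-o,d)).round(4) for o,d in rays])
P=pts(C["top"])
print("table",P[340,350],"paper",P[150,280])
a=cv2.resize(C["top"]["img"][150:330,200:460],None,fx=3,fy=3,interpolation=cv2.INTER_CUBIC)
cv2.imwrite("pics/crop.png",a[:,:,::-1])
```

```text
short top n 99 cen [234.7 296.9] box [229 292  12  11] ztop 0.0842 c [0.4527 0.1874 0.0827] mid [0.4525 0.1877 0.0838] [0.023 0.024 0.007]
short side n 128 cen [374.5 335.6] box [368 330  14  12] ztop 0.0827 c [0.4562 0.191  0.0815] mid [0.4564 0.1911 0.0818] [0.022 0.023 0.006]
   tri [0.4547 0.1883 0.077 ] [np.float64(0.0016), np.float64(0.0016)]
mid top n 91 cen [309.2 194.2] box [304 189  11  11] ztop 0.1135 c [0.6736 0.0096 0.1123] mid [0.6741 0.0098 0.1136] [0.024 0.023 0.007]
mid side n 68 cen [275.5 235.5] box [271 232  10   8] ztop 0.1123 c [0.6762 0.0133 0.1112] mid [0.6763 0.0127 0.1113] [0.02  0.022 0.006]
   tri [0.6764 0.0095 0.1071] [np.float64(0.0012), np.float64(0.0012)]
tall top n 109 cen [425.3 264. ] box [420 259  12  11] ztop 0.1443 c [ 0.4937 -0.2248  0.1626] mid [ 0.4377 -0.1111  0.6232] [0.14  0.264 0.966]
tall side n 51 cen [377. 166.] box [373 163   9   7] ztop 0.1418 c [ 0.4999 -0.2267  0.1407] mid [ 0.4999 -0.2281  0.1406] [0.019 0.023 0.004]
   tri [ 0.4987 -0.2317  0.1368] [np.float64(0.0015), np.float64(0.0015)]
red top n 104 cen [420.7 214.9] box [415 210  12  11] ztop 0.1441 c [ 0.6057 -0.231   0.1425] mid [ 0.6051 -0.231   0.1431] [0.022 0.025 0.006]
red side n 47 cen [330.5 160.3] box [327 157   8   7] ztop 0.1419 c [ 0.6081 -0.2288  0.1408] mid [ 0.6081 -0.2313  0.1411] [0.017 0.026 0.005]
   tri [ 0.6074 -0.2324  0.1377] [np.float64(0.0013), np.float64(0.0013)]
table [ 3.43460254e-01 -7.02506097e-02  1.89744902e-04] paper [0.82853366 0.07718918 0.00526915]
```

View pics/crop.png

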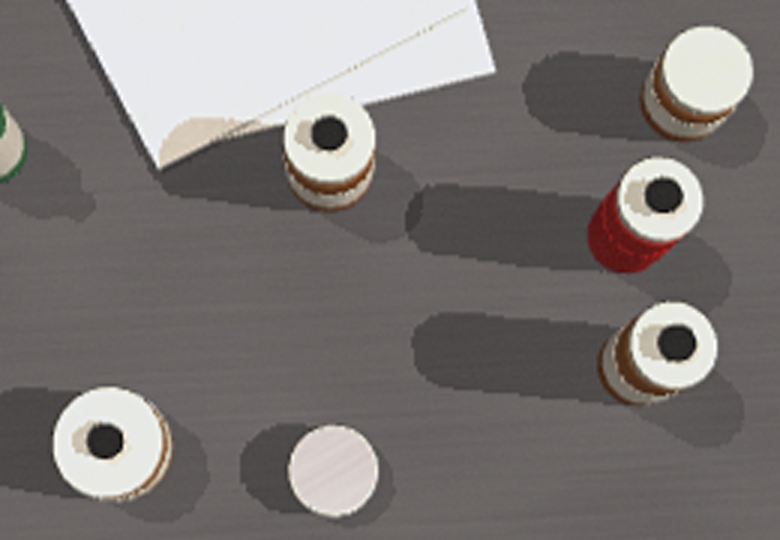

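The crop confirms the amber tall jar at crop (676,342), with the red look-alike at (664,195) to be left alone. Both views agree on the button tops: short (0.4545, 0.189, 0.082), middle (0.675, 0.0105, 0.112), tall (0.499, -0.229, 0.142). Next I shut the fingers and move above the short jar.

drive_tool(deltas=[[[-0.048, -0.039, 0, 0, 0, 0], [-0.119, -0.098, 0, 0, 0, 0], [-0.19, -0.157, 0, 0, 0, 0], [-0.262, -0.216, 0.02, 0, 0, 0], [-0.334, -0.275, 0.04, 0, 0, 0], [-0.405, -0.333, 0.06, 0, 0, 0], [-0.45, -0.37, 0.08, 0, 0, 0], [-0.477, -0.392, 0.0875, 0, 0, 0], [-0.477, -0.392, 0.0875, 0, 0, 0], [-0.477, -0.392, 0.0875, 0, 0, 0], [-0.477, -0.392, 0.0875, 0, 0, 0]]], claw=0)

```text
clock: 1.48
tcp_pos: [0.4537, 0.1917, 0.1319]
ee_rot: [0.143, 0.99, 0.001, -0.0]
wrist_force: [-0.4, -0.1, 0.6]
gripper_width: 0.0001
gripper_force: 0.0
```

drive_tool(deltas=[[[-0.002, -0.003, 0.02, 0, 0, 0], [-0.002, -0.003, 0.04, 0, 0, 0], [-0.002, -0.003, 0.055, 0, 0, 0], [-0.002, -0.003, 0.06, 0, 0, 0], [-0.002, -0.003, 0.062, 0, 0, 0], [-0.002, -0.003, 0.064, 0, 0, 0], [-0.002, -0.003, 0.066, 0, 0, 0], [-0.002, -0.003, 0.068, 0, 0, 0], [-0.002, -0.003, 0.068, 0, 0, 0]]])

```text
clock: 2.6
tcp_pos: [0.4553, 0.187, 0.0771]
ee_rot: [0.144, 0.99, -0.0, -0.0]
wrist_force: [-0.1, 0.1, 0.5]
gripper_width: -0.0001
gripper_force: 0.0
```

Run:
```python
from h import *
c=cam("side"); a=cv2.resize(c["img"][230:400,280:480],None,fx=3.5,fy=3.5,interpolation=cv2.INTER_CUBIC); cv2.imwrite("pics/s1.png",a[:,:,::-1])
s=manip.read_state(); print(s["tcp_pos"],s["wrist_force"],s["moment"])
```

```text
[0.45534943 0.18696312 0.07717243] [-0.1239345   0.12916208 -0.5430804 ] [ 0.00275564 -0.00121374  0.01570552]
```

View pics/s1.png

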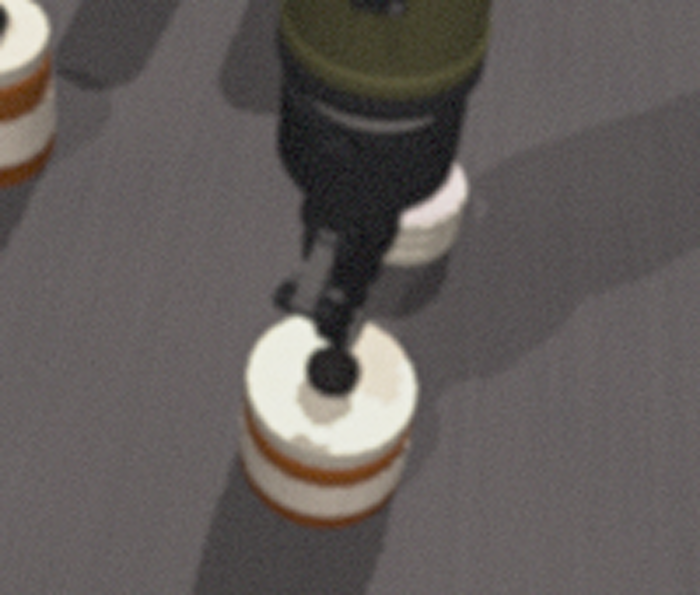

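The tip ends at about crop (340,345), behind or above the cap at (332,370), and there is no contact force. I'll measure the tip from depth.

Run:
```python
from h import *
import pickle
for n in("side","top"):
    c=cam(n); P=pts(c); c0=pickle.load(open(n+".pkl","rb"))
    d=(np.abs(c["z_map"]-c0["z_map"])>.006)&(c["z_map"]>0)
    d&=(abs(P[:,:,0]-.455)<.06)&(abs(P[:,:,1]-.19)<.08)&(P[:,:,2]<.16)&(P[:,:,2]>.06)
    m=cv2.morphologyEx(d.astype(np.uint8),cv2.MORPH_OPEN,np.ones((2,2)))>0
    for h in np.arange(.07,.16,.01):
        q=m&(P[:,:,2]>=h)&(P[:,:,2]<h+.01)
        if q.sum()>2:
            v,u=np.nonzero(q); print(n,h.round(2),q.sum(),"uv",u.mean().round(),v.mean().round(),P[q].mean(0).round(3),P[q].min(0).round(3),P[q].max(0).round(3))
    mm=c["img"].max(2)
    if n=="side":
        for v in range(316,346,2): print(v,mm[v,366:390:2],P[v,376].round(3))
```

```text
side 0.07 7 uv 382.0 328.0 [0.445 0.166 0.072] [0.442 0.156 0.07 ] [0.448 0.177 0.08 ]
side 0.08 3 uv 378.0 330.0 [0.452 0.178 0.082] [0.45  0.177 0.081] [0.455 0.179 0.083]
side 0.1 3 uv 379.0 329.0 [0.45  0.196 0.109] [0.449 0.195 0.108] [0.451 0.197 0.11 ]
side 0.11 33 uv 378.0 326.0 [0.453 0.196 0.116] [0.444 0.186 0.11 ] [0.466 0.201 0.12 ]
side 0.12 31 uv 379.0 324.0 [0.453 0.197 0.124] [0.444 0.185 0.12 ] [0.466 0.203 0.13 ]
side 0.13 8 uv 383.0 319.0 [0.447 0.193 0.134] [0.444 0.186 0.13 ] [0.449 0.197 0.137]
side 0.14 3 uv 384.0 317.0 [0.447 0.198 0.146] [0.445 0.197 0.141] [0.448 0.201 0.149]
side 0.15 19 uv 380.0 313.0 [0.453 0.201 0.156] [0.445 0.196 0.15 ] [0.46  0.205 0.159]
316 [97 90 65 42 45 48 36 35 30 56 77 72] [0.459 0.239 0.198]
318 [76 77 57 50 49 34 35 39 65 68 78 72] [0.459 0.239 0.193]
320 [143  85  42  45  47  39  28  50  80  85  91  86] [0.458 0.237 0.186]
322 [234 197  80  34  36  27  36  68  90 146 159 112] [0.458 0.236 0.18 ]
324 [235 231 116  30  26  35  43  86 109 211 225 185] [0.457 0.234 0.172]
326 [234 237 189 109  38  32  45  90 158 228 228 229] [0.456 0.201 0.123]
328 [234 237 224 173  78  31  55 122 212 230 227 229] [0.456 0.201 0.117]
330 [236 209 107  61  40  43  52 144 226 227 228 227] [0.455 0.178 0.08 ]
332 [229 126  45  44  38  45  42  76 183 227 224 225] [0.455 0.182 0.08 ]
334 [223  76  49  42  34  52  32  37 133 226 223 222] [0.454 0.187 0.081]
336 [221  69  49  34  49  45  36  38 114 221 227 224] [0.454 0.191 0.081]
338 [217  89  41  46  45  39  43  43 145 229 227 226] [0.453 0.195 0.081]
340 [186 142  62  31  42  45  36  81 203 227 225 226] [0.453 0.2   0.082]
342 [183 180 145  92  70  65  83 165 230 229 230 227] [0.452 0.2   0.077]
344 [180 185 184 176 166 163 163 214 237 234 234 231] [0.452 0.2   0.07 ]
```

The fingertip is really about 30 mm higher than reported: its lowest point is at about 0.108 m, while its xy is over the cap. I'll descend on force feedback, using vision for the height.

drive_tool(deltas=[[[0, 0, 0.01, 0, 0, 0], [0, 0, 0.018, 0, 0, 0], [0, 0, 0.022, 0, 0, 0], [0, 0, 0.025, 0, 0, 0], [0, 0, 0.025, 0, 0, 0]]])

```text
clock: 3.38
tcp_pos: [0.4553, 0.187, 0.057]
ee_rot: [0.144, 0.99, -0.0, -0.0]
wrist_force: [-0.6, 0.2, -0.1]
gripper_width: 0.0001
gripper_force: 0.0
```

Run:
```python
from h import *
c=cam("side"); P=pts(c); s=manip.read_state(); print(s["tcp_pos"],s["wrist_force"])
for v in range(322,344,2): print(v,P[v,374].round(3),P[v,378].round(3))
a=cv2.resize(c["img"][280:380,320:440],None,fx=5,fy=5,interpolation=cv2.INTER_CUBIC); cv2.imwrite("pics/s2.png",a[:,:,::-1])
```

```text
[0.45536155 0.18707359 0.05716464] [-0.01202553 -0.04043615  0.41634785]
322 [0.461 0.232 0.174] [0.454 0.206 0.141]
324 [0.46  0.238 0.177] [0.454 0.21  0.14 ]
326 [0.46  0.244 0.18 ] [0.454 0.221 0.151]
328 [0.46  0.246 0.178] [0.453 0.221 0.145]
330 [0.459 0.245 0.172] [0.453 0.218 0.136]
332 [0.459 0.238 0.156] [0.452 0.198 0.103]
334 [0.458 0.199 0.097] [0.451 0.195 0.093]
336 [0.457 0.19  0.079] [0.451 0.197 0.09 ]
338 [0.457 0.196 0.082] [0.45  0.194 0.08 ]
340 [0.456 0.2   0.082] [0.45  0.2   0.083]
342 [0.456 0.201 0.078] [0.449 0.199 0.076]
```

View pics/s2.png

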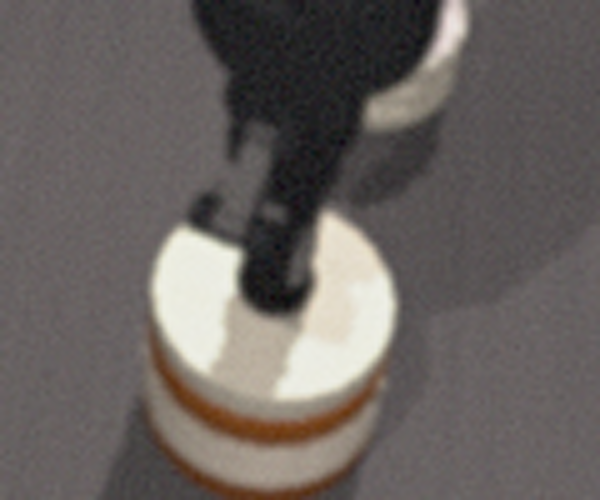

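The tip is now over the cap, about 5 mm above it (crop (275,280)), with still no contact. I'll creep down.

drive_tool(deltas=[[[0, 0, 0.002, 0, 0, 0], [0, 0, 0.004, 0, 0, 0], [0, 0, 0.005, 0, 0, 0], [0, 0, 0.005, 0, 0, 0]]])

```text
clock: 3.92
tcp_pos: [0.4553, 0.187, 0.0531]
ee_rot: [0.144, 0.99, -0.0, -0.0]
wrist_force: [-0.1, 0.8, 0.1]
gripper_width: -0.0
gripper_force: 0.0
```

drive_tool(deltas=[[[0, 0, 0.0015, 0, 0, 0], [0, 0, 0.0025, 0, 0, 0], [0, 0, 0.0025, 0, 0, 0]]])

```text
clock: 4.3
tcp_pos: [0.4554, 0.1871, 0.0513]
ee_rot: [0.144, 0.99, 0.0, 0.0]
wrist_force: [-0.5, -0.7, 2.7]
gripper_width: -0.0
gripper_force: 1.3
```

Contact is at a reported z of about 0.052, so the offset is about -30 mm. The stop should be at about 0.0457.

drive_tool(deltas=[[[0, 0, 0.0015, 0, 0, 0], [0, 0, 0.003, 0, 0, 0], [0, 0, 0.0045, 0, 0, 0], [0, 0, 0.006, 0, 0, 0], [0, 0, 0.007, 0, 0, 0], [0, 0, 0.007, 0, 0, 0]]])

```text
clock: 5.05
tcp_pos: [0.4555, 0.1871, 0.0456]
ee_rot: [0.144, 0.99, 0.0, 0.0]
wrist_force: [0.4, 0.3, 5.9]
gripper_width: 0.0003
gripper_force: 2.6
```

drive_tool(deltas=[[[0, 0, 0.001, 0, 0, 0], [0, 0, 0.0018, 0, 0, 0], [0, 0, 0.0018, 0, 0, 0]]])

```text
clock: 5.42
tcp_pos: [0.4555, 0.1871, 0.0445]
ee_rot: [0.144, 0.99, 0.0, 0.0]
wrist_force: [-1.4, -0.6, 7.8]
gripper_width: 0.0003
gripper_force: 4.3
```

The force is 7.8 N on the steep slope, so the short button is against its stop. I lift off and move to the middle jar.

drive_tool(deltas=[[[0, 0, -0.02, 0, 0, 0], [0, 0, -0.08, 0, 0, 0], [0, 0, -0.11, 0, 0, 0], [-0.03, -0.012, -0.11, 0, 0, 0], [-0.09, -0.037, -0.11, 0, 0, 0], [-0.16, -0.066, -0.11, 0, 0, 0], [-0.22, -0.09, -0.11, 0, 0, 0], [-0.28, -0.115, -0.11, 0, 0, 0], [-0.315, -0.129, -0.11, 0, 0, 0], [-0.326, -0.1335, -0.11, 0, 0, 0], [-0.326, -0.1335, -0.11, 0, 0, 0], [-0.326, -0.1335, -0.11, 0, 0, 0]]])

```text
clock: 6.92
tcp_pos: [0.6739, 0.0121, 0.1321]
ee_rot: [0.143, 0.99, 0.0, -0.0]
wrist_force: [-0.4, 0.3, -0.4]
gripper_width: 0.0002
gripper_force: 0.0
```

Run:
```python
from h import *
import pickle
s=manip.read_state(); print(s["clock"],s["tcp_pos"],s["wrist_force"])
for n,(u,v) in {"side":(375,336),"top":(235,297)}.items():
    c=cam(n); P=pts(c); c0=pickle.load(open(n+".pkl","rb")); P0=pts(c0)
    s_=np.s_[v-3:v+4,u-3:u+4]
    print(n,"cap z before/after",np.median(P0[s_][...,2]),np.median(P[s_][...,2]))
    for q in(c0,c):
        m=(q["img"].min(2)>185).astype(np.uint8); w=np.zeros_like(m); cv2.circle(w,(u,v),28,1,-1); m&=w
        print(cv2.moments(m)["m10"]/m.sum(),cv2.moments(m)["m01"]/m.sum(),m.sum())
    if n=="side":
        m=(P[:,:,2]>.125)&(P[:,:,2]<.19)&(abs(P[:,:,0]-.675)<.05)&(abs(P[:,:,1]-.01)<.05)
        for h in np.arange(.125,.19,.008):
            q=m&(P[:,:,2]>=h)&(P[:,:,2]<h+.008)
            if q.any(): print(h.round(3),q.sum(),P[q].min(0).round(3),P[q].max(0).round(3))
```

```text
6.925 [0.67393649 0.01205699 0.13213296] [-0.35858654  0.29315701 -0.42122943]
side cap z before/after 0.08129043974141925 0.07655339553911178
374.46844444444446 339.18666666666667 1125
374.31766612641815 339.4416531604538 1234
0.157 8 [0.664 0.014 0.162] [0.683 0.021 0.165]
0.165 32 [0.662 0.009 0.165] [0.684 0.026 0.173]
0.173 48 [0.662 0.002 0.173] [0.685 0.028 0.181]
0.181 45 [ 0.663 -0.001  0.181] [0.683 0.028 0.189]
0.189 9 [0.662 0.014 0.189] [0.685 0.026 0.19 ]
top cap z before/after 0.08249500194877823 0.07688567390283763
236.06447831184056 297.0164126611958 853
235.76738882554162 296.96237172177877 877
```

The short cap dropped 5 mm and its jar hasn't moved. Now I press the middle button: contact is expected at a reported z of 0.082.

drive_tool(deltas=[[[0, 0, 0.02, 0, 0, 0], [0, 0, 0.045, 0, 0, 0], [0, 0, 0.057, 0, 0, 0], [0, 0, 0.06, 0, 0, 0], [0, 0, 0.0615, 0, 0, 0], [0, 0, 0.063, 0, 0, 0], [0, 0, 0.0645, 0, 0, 0], [0, 0, 0.066, 0, 0, 0], [0, 0, 0.0675, 0, 0, 0], [0, 0, 0.0675, 0, 0, 0]]])

```text
clock: 8.28
tcp_pos: [0.6753, 0.0104, 0.0784]
ee_rot: [0.144, 0.99, 0.0, 0.0]
wrist_force: [-0.1, 0.1, 2.8]
gripper_width: 0.0
gripper_force: 1.6
```

drive_tool(deltas=[[[0, 0, 0.0015, 0, 0, 0], [0, 0, 0.0025, 0, 0, 0], [0, 0, 0.0025, 0, 0, 0]]])

```text
clock: 8.65
tcp_pos: [0.6753, 0.0104, 0.0763]
ee_rot: [0.144, 0.99, 0.0, 0.0]
wrist_force: [1.7, 0.0, 3.6]
gripper_width: 0.0003
gripper_force: 1.8
```

drive_tool(deltas=[[[0, 0, 0.001, 0, 0, 0], [0, 0, 0.002, 0, 0, 0], [0, 0, 0.0025, 0, 0, 0], [0, 0, 0.0025, 0, 0, 0]]])

```text
clock: 9.15
tcp_pos: [0.6753, 0.0104, 0.0748]
ee_rot: [0.144, 0.99, 0.0, 0.001]
wrist_force: [0.2, 0.2, 7.8]
gripper_width: -0.0001
gripper_force: 3.9
```

7.8 N, so the middle button is at its stop. I lift off and move to the amber tall jar.

drive_tool(deltas=[[[0, 0, -0.02, 0, 0, 0], [0, 0, -0.07, 0, 0, 0], [0, 0, -0.095, 0, 0, 0], [0.012, -0.034, -0.095, 0, 0, 0], [0.036, -0.1, -0.095, 0, 0, 0], [0.06, -0.167, -0.095, 0, 0, 0], [0.084, -0.233, -0.095, 0, 0, 0], [0.105, -0.292, -0.095, 0, 0, 0], [0.12, -0.333, -0.095, 0, 0, 0], [0.126, -0.35, -0.095, 0, 0, 0], [0.126, -0.35, -0.095, 0, 0, 0], [0.126, -0.35, -0.095, 0, 0, 0]]])

```text
clock: 10.65
tcp_pos: [0.4997, -0.2275, 0.1502]
ee_rot: [0.143, 0.99, 0.001, 0.0]
wrist_force: [0.7, 0.3, -0.3]
gripper_width: -0.0001
gripper_force: 0.0
```

Run:
```python
from h import *
import pickle
s=manip.read_state(); print(s["clock"],s["tcp_pos"],s["ee_rot"],s["wrist_force"])
for n,(u,v) in {"side":(276,236),"top":(310,195)}.items():
    c=cam(n); P=pts(c); c0=pickle.load(open(n+".pkl","rb")); P0=pts(c0)
    s_=np.s_[v-2:v+3,u-2:u+3]
    print(n,"cap z before/after",np.median(P0[s_][...,2]),np.median(P[s_][...,2]))
    if n=="side":
        for h in np.arange(.15,.21,.008):
            q=(abs(P[:,:,0]-.5)<.05)&(abs(P[:,:,1]+.229)<.05)&(P[:,:,2]>=h)&(P[:,:,2]<h+.008)
            if q.any(): print(h.round(3),q.sum(),P[q].min(0).round(3),P[q].max(0).round(3))
        q=P[163:169,374:380].reshape(-1,3); print("tallcap",np.median(q,0))
        a=cv2.resize(c["img"][90:290,240:440],None,fx=3,fy=3,interpolation=cv2.INTER_CUBIC); cv2.imwrite("pics/s3.png",a[:,:,::-1])
```

```text
10.65 [ 0.49969041 -0.22745445  0.15016159] [1.42696676e-01 9.89766314e-01 5.29992718e-04 1.47727469e-04] [ 0.70703384  0.32426428 -0.34522531]
side cap z before/after 0.1110767479870538 0.10576443738620733
0.174 9 [ 0.494 -0.223  0.178] [ 0.51  -0.218  0.181]
0.182 22 [ 0.489 -0.229  0.182] [ 0.51  -0.213  0.19 ]
0.19 38 [ 0.488 -0.234  0.19 ] [ 0.511 -0.211  0.198]
0.198 38 [ 0.488 -0.228  0.198] [ 0.512 -0.211  0.206]
0.206 32 [ 0.489 -0.227  0.206] [ 0.51  -0.211  0.213]
tallcap [ 0.50097161 -0.22707419  0.14114184]
top cap z before/after 0.11188803253847501 0.10744928235404494
```

View pics/s3.png

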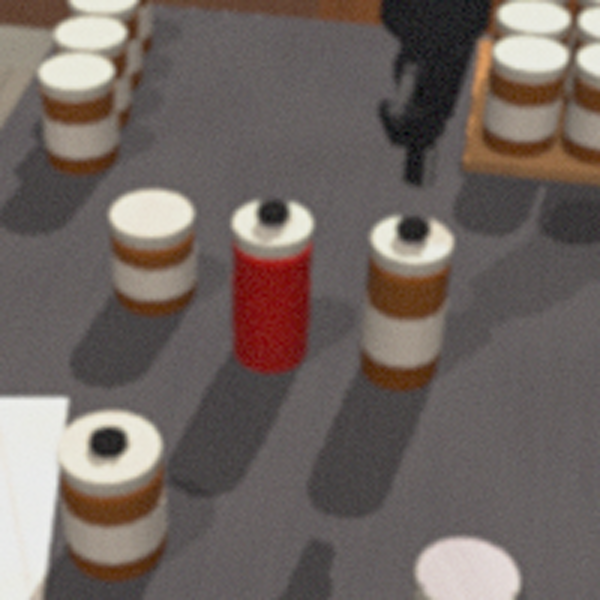

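The finger is right above the amber tall jar's cap at crop (412,230). The red jar at (272,300) is clear, and the middle cap is down 5 mm. I'll press the tall button, with contact expected at 0.112.

drive_tool(deltas=[[[0, 0, 0.015, 0, 0, 0], [0, 0, 0.033, 0, 0, 0], [0, 0, 0.043, 0, 0, 0], [0, 0, 0.0465, 0, 0, 0], [0, 0, 0.048, 0, 0, 0], [0, 0, 0.0495, 0, 0, 0], [0, 0, 0.051, 0, 0, 0], [0, 0, 0.0525, 0, 0, 0], [0, 0, 0.0535, 0, 0, 0], [0, 0, 0.0545, 0, 0, 0], [0, 0, 0.0545, 0, 0, 0]]])

```text
clock: 12.12
tcp_pos: [0.4985, -0.2293, 0.1065]
ee_rot: [0.144, 0.99, 0.0, -0.0]
wrist_force: [-0.6, 1.5, 3.8]
gripper_width: -0.0005
gripper_force: 1.8
```

drive_tool(deltas=[[[0, 0, 0.001, 0, 0, 0], [0, 0, 0.002, 0, 0, 0], [0, 0, 0.0028, 0, 0, 0], [0, 0, 0.0028, 0, 0, 0]]])

```text
clock: 12.62
tcp_pos: [0.4988, -0.2294, 0.1048]
ee_rot: [0.144, 0.99, -0.0, 0.0]
wrist_force: [-2.0, 1.2, 8.6]
gripper_width: 0.0
gripper_force: 4.1
```

drive_tool(deltas=[[[0, 0, -0.015, 0, 0, 0], [0, 0, -0.05, 0, 0, 0], [0, 0, -0.11, 0, 0, 0], [0, 0, -0.15, 0, 0, 0], [0, 0, -0.15, 0, 0, 0], [0, 0, -0.15, 0, 0, 0]]])

```text
clock: 13.38
tcp_pos: [0.4983, -0.2293, 0.2239]
ee_rot: [0.144, 0.99, 0.0, -0.0]
wrist_force: [0.5, 0.1, -0.9]
gripper_width: -0.0003
gripper_force: 0.0
```

Run:
```python
from h import *
import pickle
s=manip.read_state(); print(s["clock"],s["tcp_pos"])
G={"side":[(375,336),(276,236),(377,166)],"top":[(235,297),(310,195),(426,265)]}
for n,g in G.items():
    c=cam(n); P=pts(c); c0=pickle.load(open(n+".pkl","rb")); P0=pts(c0)
    for u,v in g:
        s_=np.s_[v-2:v+3,u-2:u+3]
        print(n,np.median(P0[s_].reshape(-1,3),0).round(4),np.median(P[s_].reshape(-1,3),0).round(4))
    if n=="side": a=cv2.resize(c["img"],None,fx=1.25,fy=1.25); cv2.imwrite("pics/end.png",a[:,:,::-1])
```

```text
13.375 [ 0.49828401 -0.22926887  0.22390692]
side [0.4554 0.1915 0.0812] [0.4556 0.1886 0.0761]
side [0.6746 0.0146 0.1111] [0.6767 0.0084 0.1057]
side [ 0.4999 -0.2248  0.1406] [ 0.5003 -0.2341  0.1359]
top [0.4522 0.1869 0.0826] [0.4527 0.1878 0.077 ]
top [0.672  0.0077 0.1119] [0.6735 0.0077 0.1071]
top [ 0.4942 -0.2311  0.1421] [ 0.495  -0.2325  0.1371]
```

View pics/end.png

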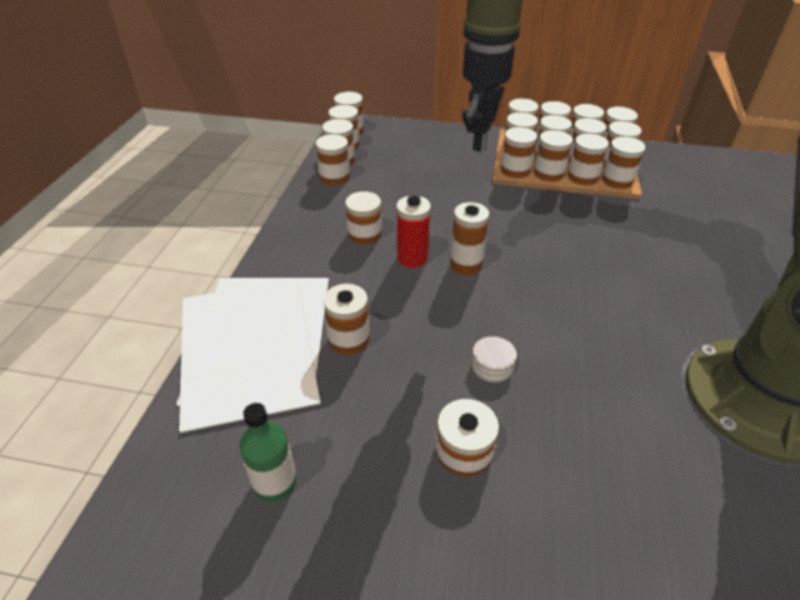

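All three caps, at (468,423), (345,297) and (472,211), are down about 5 mm. Everything is where it stood and the arm is clear.

```bash
python3 -c "
from bench import finish_job
print(finish_job())"
```

```text
the job is handed in; nothing more can be done
None
```

I pressed the three seal buttons fully down, in order short, middle, tall (7.8, 7.8 and 8.6 N; each cap about 5 mm lower), with no visible movement of the jars or bystanders, and handed the job in at about 13.5 s; no verdict was returned.

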